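# Prime the sampling pump and hold its plunger drawn

## Task

Prime the little sampling pump with the T-shaped handle: press its plunger down past the spring until you feel the hard stop, then draw the plunger straight up 40 mm from that stop, so that the dark ring on its rod comes level with the top of the barrel block. Finish while gripping the plunger there, still and straight in its bore, because it drops back if let go. The pump must stay standing where it is, the plunger must not come out of the bore, and the round-knob pump, bottle, tube rack and timer are to be left alone.

Things in the scene. Friction and masses are not known exactly. Their poses are not given: they have to be found in the camera images.
- pump: The sampling pump, loose on the bench, 1.6 kg: grey base plate 120 x 100 x 12 mm (x, y, z) under a square aluminium barrel block, 62 x 62 mm, whose flat top is 92 mm above the bench. Origin: centre of the base's underside, on the bore's axis; z up. It may stand left or right, the round-knob pump on the other side.
- bore (a point): Mouth of the vertical bore, in the middle of the flat top of the sampling pump's barrel block, 92 mm above the bench. The bore is 18 mm in diameter (2 mm more than the rod) and the rod reaches 76 mm into it at the hard stop.
- handle (a point): Centre of the T handle of the sampling pump's plunger: a grey plastic bar 56 mm long (x axis), 20 mm wide (y), 16 mm high (z), across the top of the rod, turned to any yaw. It is 140 mm above the bench at the start (48 mm above the block's top), 130 mm when pressed to the hard stop, 170 mm when drawn 40 mm from the stop.
- plunger: The plunger, loose, 0.22 to 0.37 kg: plain steel rod of 16 mm diameter with the T handle on top; it slides back down if released. A thin dark ring on the rod, hidden in the bore at first, is level with the block's top when drawn 40 mm. Origin: centre of the rod's lower end, 114 mm below the handle's centre; z up along the rod, x along the handle bar.
- foot (a joint): Sprung foot valve hidden in the bore under the plunger: 0 m at the start (up), 0.010 m at its hard stop. The spring pushes up with 5 N at first and 9 N at the stop, so pressing home takes about 6 to 7 N besides the plunger's weight; then the force rises sharply. 10 to 15 N makes sure. It springs back up when the plunger is lifted.
- knob_pump: Neighbouring pump, not to be used: the same base plate, a round barrel of 60 mm diameter, and a round knob of 32 mm diameter whose top is 128 mm above the bench. Origin: centre of its underside.
- reagent_bottle: Amber bottle, 64 mm diameter, 140 mm high, to be left alone. Origin: centre of its underside.
- tube_rack: White rack with capped tubes, 70 x 200 mm, 104 mm high, to be left alone. Origin: centre of its underside.
- timer: Flat white timer, 60 x 90 x 30 mm, to be left alone. Origin: centre of its underside.

How it is judged:
On the way:
1. the plunger is pressed down until the foot valve is at its hard stop (value of joint foot above 0.0085 m), for 0.2 s.
At the end, for the whole second after the job is handed in: The fingers hold the plunger still, drawn 40 mm from its hard stop (within 6 mm), within 0.08 rad of the bore's axis and pressing on the pump with under 12 N; the pump stands flat within 20 mm of its start, and so do the other things (z of handle in the frame of pump between 0.164 and 0.176 m and angle between the z axis of plunger and the z axis of pump, either way round below 0.08 rad and contact force between the fingers and plunger above 2 N and contact force between plunger and pump below 12 N and linear speed of plunger below 0.02 m/s and angle between pump's own z axis and vertical below 0.05 rad and height (world z) of pump below 0.004 m and distance of each of pump, knob_pump, reagent_bottle, tube_rack, timer from where it was at the start of the episode below 0.02 m); the arm keeps its last pose, push and grip.
It fails at once if the plunger is pulled out of its bore (drawn more than 72 mm) (z of handle in the frame of pump above 0.202 m).
It fails at once if the pump is lifted, tipped or pushed more than 25 mm (distance of pump from where it was at the start of the episode above 0.025 m or angle between pump's own z axis and vertical above 0.2 rad or height (world z) of pump above 0.012 m).
It fails at once if the round-knob pump, bottle, tube rack or timer is pushed more than 25 mm or tipped (distance of any of knob_pump, reagent_bottle, tube_rack, timer from where it was at the start of the episode above 0.025 m or angle between any of knob_pump, reagent_bottle, tube_rack, timer's own z axis and vertical above 0.3 rad).
It also fails if it takes over 32 s, if anything falls off the work surface, if the arm or the gripper's body presses on something with over 40 N, if the wrist force passes 120 N, or if a joint passes its speed limit or range.

## Robot

A 6-joint arm with a two-finger parallel gripper is mounted at the origin on the work surface. World frame = base frame: x ahead of the robot, y to its left, z up, the work surface at z = 0. Lengths are in m, angles in rad, forces in N, time in s.
With the tool pointing down it reaches from about 0.325 to 0.775 m from the base axis. Payload 5.5 kg.
Tool frame: the origin (TCP) lies midway between the tips of the shut fingers; the grasp point (between the pads) lies 19 mm behind it (manip.tcp_to_grasp is the distance from the TCP to the grasp point, in m); z points along the fingers, y is the line along which they close (so a half turn about z gives the same grasp; the last joint's range is limited). The gripper opens to 85 mm and grips with 20 to 120 N. Pads are 22 mm wide; open, the fingers measure 114 mm over their backs; the gripper's body (76 mm by 85 mm) begins 54 mm behind the grasp point. The pads swing forward as they close: fully open they stand 13 mm farther back than shut.
Start: joints at [1.08, 0.091, 1.231, -0, 1.82, -0.057], TCP at [0.252, 0.544, 0.231] pointing down, gripper open.
Joint ranges: [-2.87, 2.87], [-0.86, 2.18], [0.17, 2.46], [-1.51, 4.65], [0.06, 2.69], [-2.65, 2.65]. Speed limits (rad/s): [2.57, 2.57, 3.01, 3.14, 3.14, 3.14].

## Interface

Orientations are given as a unit quaternion [x, y, z, w].
In Python, from cell import manip gives the robot as it stands.
- The arm moves only by the shell command python3 -m handwheel 'ROWS' [FORCE]. ROWS is text: rows parted by semicolons, each of 7 numbers parted by spaces: the turn, a rotation vector about the tool's x, y, z in degrees, then the shift along the tool's x, y, z in cm, then the closure, from 0 (fully open) to 1 (shut). In form: wx wy wz tx ty tz fingers; .... A call has 1 to 5 rows; each row is the pose to reach, as a shift and turn from the pose commanded when the call began, along the tool's axes at that moment; what a row does not reach only later rows make up. A row lasts 1/12 s, in which the tool goes at most 41.7 mm and 7.16 degrees, less where a joint would pass 70% of its speed; a pose out of reach is approached as far as the arm can. A call with a gripper value outside its range is refused whole. The fingers move at their own pace and stop on an object; FORCE is the grip in N (left out, the last holds). Time passes only in rows, so rows that repeat a pose let the fingers close. It gives the time, the measured TCP pose, the force, the opening and the grip force at its end, in the units of the state.
- manip.sense(): the state, without advancing time (a new reading comes with each control period).
- manip.get_image(name): name is "scene" or "top" or "wrist"; returns the picture (420x560x3 uint8, red, green, blue); there is no depth.
- manip.camera_params(name): a dict with "intrinsics" (3x3 intrinsics, pixels), "extrinsics" (4x4, takes a point from camera to world coordinates). Camera axes: x right, y up, looking along -z (the intrinsics and any distortion apply to the point x, -y, -z); pixel columns grow to the right and rows downward; lengths in m; the calibration is good to about 2 mm. The wrist camera is an equidistant fisheye: a pixel r from the principal point sees the ray r / f radians off the axis. A picture is of the moment at which its call begins: read the wrist's pose just before it. camera_params takes no time and is no camera call; for the wrist camera it gives the pose at the moment of the call.
- manip.sign_off(): hands the job in; it is judged then, once.
The state is a dict: "t": time; "q": joint angles; "qvel": joint speeds; "tau": joint torques, N m; "tool_pos": TCP position; "tcp_rot": TCP orientation; "wrist_force": force on the tool from outside, world axes, zero at the start; "ft_torque": the same for the moment, N m; "grip_width": opening from 0.0 (shut) to 1.0 (fully open); "gripper_force": force on a finger pad.
Only numpy, scipy, OpenCV 4.12 (cv2) and the standard library are available. Lean on these libraries where they do the work, as an engineer would, in place of code of your own. Each camera call takes 0.05 s, during which the arm holds its last target. There are 200 camera calls.

## Working session

There is one attempt and no reset: what is moved stays moved. The work goes in short steps, Python scripts to look and compute and a shell command to move; the robot and the scene stay as the last step left them, time stands still between calls to the robot, and variables do not carry over. Pictures are saved under pics/ and viewed, at most 10 in all, crops included, and the job is handed in when it is done.

```bash
ls; mkdir -p pics; python3 - <<'E'
from cell import manip
import cv2,numpy as np
np.set_printoptions(precision=4,suppress=True)
for n in("top","scene"):
    im=manip.get_image(n); cv2.imwrite(f"pics/{n}0.png",im[:,:,::-1]); p=manip.camera_params(n); print(n,np.array(p["intrinsics"]),np.array(p["extrinsics"]),[k for k in p])
s=manip.sense();print(s)
E
```

```text
pics
top [[415.1961   0.     285.4235]
 [  0.     415.1961 212.8375]
 [  0.       0.       1.    ]] [[ 0.0219  0.9841 -0.1765  0.3798]
 [-0.9997  0.0233  0.006   0.0178]
 [ 0.01    0.1763  0.9843  1.375 ]
 [ 0.      0.      0.      1.    ]] ['intrinsics', 'extrinsics']
scene [[439.3097   0.     278.0991]
 [  0.     439.3097 212.5839]
 [  0.       0.       1.    ]] [[ 0.4707 -0.7498  0.465   1.1133]
 [ 0.8822  0.3932 -0.2589 -0.273 ]
 [ 0.0113  0.5321  0.8466  1.0078]
 [ 0.      0.      0.      1.    ]] ['intrinsics', 'extrinsics']
{'t': 0.1, 'q': array([ 1.0803,  0.0918,  1.2318, -0.    ,  1.8198, -0.0567]), 'qvel': array([-0.0008, -0.002 , -0.0026, -0.0007,  0.0008, -0.0009]), 'tau': array([  0.0029, -46.0219, -41.9215,  -0.    ,   0.0106,  -0.    ]), 'tool_pos': array([0.2521, 0.5442, 0.2303]), 'tcp_rot': array([ 0.2152,  0.9766, -0.0009, -0.0002]), 'wrist_force': array([-0.0982,  0.2755, -0.2299]), 'ft_torque': array([ 0.0326, -0.0167,  0.005 ]), 'gripper_force': 0.0, 'grip_width': 0.999408400126384}
```

View pics/top0.png

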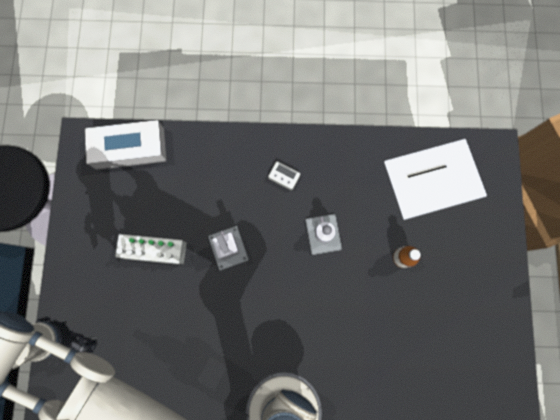

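View pics/scene0.png

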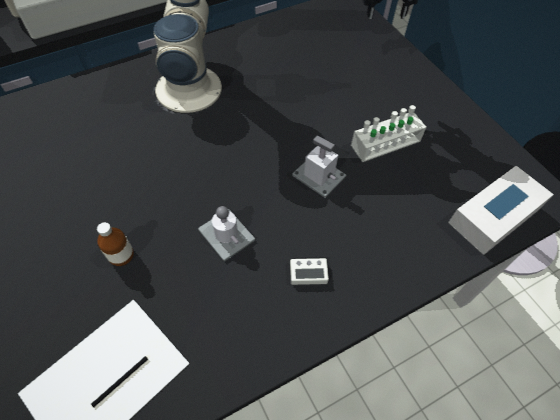

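The T-handle pump is at about (228,245) in top, with its handle at about (323,143) in scene. The knob pump is at (324,233) in top. I'll enlarge both views of the T-handle pump.

```bash
python3 - <<'E'
import cv2,numpy as np
a=cv2.imread("pics/top0.png")[215:280,195:260]; b=cv2.imread("pics/scene0.png")[125:200,285:360]
r=lambda i:cv2.resize(i,(600,600) if 0 else (400,400),interpolation=cv2.INTER_CUBIC)
cv2.imwrite("pics/c1.png",np.hstack([r(a),r(b)]))
E
```

```text
(no output)
```

View pics/c1.png

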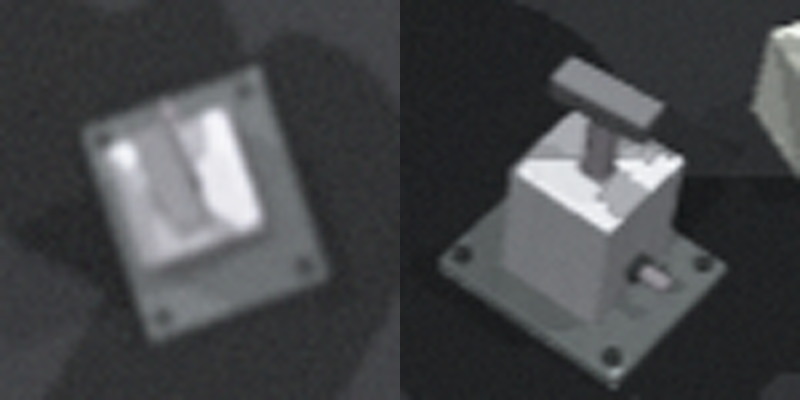

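The crop shows the bar's top face in scene with crop corners (552,80), (572,57), (665,103) and (648,125). In top, the bar runs roughly from (155,120) to (195,232), and the base plate corners are (82,130), (258,65), (328,272) and (152,342).

```bash
cat > h.py <<'E'
from cell import manip
import numpy as np
np.set_printoptions(precision=4,suppress=True)
def ray(n,uv,z):
    p=manip.camera_params(n);K=np.array(p["intrinsics"]);T=np.array(p["extrinsics"])
    d=np.linalg.inv(K)@[uv[0],uv[1],1.];d=T[:3,:3]@[d[0],-d[1],-d[2]];o=T[:3,3]
    return o+d*(z-o[2])/d[2]
E
python3 - <<'E'
from h import *
P=[ray("scene",(285+(x-400)/5.333,125+y/5.333),.148) for x,y in[(552,80),(572,57),(665,103),(648,125)]]
P=np.array(P);print(P,P.mean(0));d=(P[2]+P[3]-P[0]-P[1])/2;print("len",np.linalg.norm(d),"wid",np.linalg.norm((P[1]+P[2]-P[0]-P[3])/2),"yaw",np.degrees(np.arctan2(d[1],d[0])))
Q=np.array([ray("top",(195+x/6.154,215+y/6.154),.012) for x,y in[(82,130),(258,65),(328,272),(152,342)]])
print(Q,Q.mean(0)); e=Q[1]-Q[0];f=Q[2]-Q[1];print(np.linalg.norm(e),np.linalg.norm(f),np.degrees(np.arctan2(e[1],e[0])),np.degrees(np.arctan2(f[1],f[0])))
H=np.array([ray("top",(195+x/6.154,215+y/6.154),.148) for x,y in[(155,120),(195,232)]]);h=H[1]-H[0]
print(H.mean(0),np.linalg.norm(h),np.degrees(np.arctan2(h[1],h[0])))
B=np.array([ray("scene",(285+(x-400)/5.333,125+y/5.333),.012) for x,y in[(438,263),(612,382),(728,267)]]);print(B,(B[0]+B[2])/2)
from scipy.spatial.transform import Rotation as R
s=manip.sense();M=R.from_quat(s["tcp_rot"]).as_matrix();print(M)
for c in (P.mean(0),Q.mean(0)): print(M.T@(np.r_[c[:2],.2]-s["tool_pos"])*100)
print(M.T@(d/np.linalg.norm(d)))
E
```

```text
[[0.4881 0.1752 0.148 ]
 [0.4799 0.1914 0.148 ]
 [0.5258 0.2161 0.148 ]
 [0.5338 0.2016 0.148 ]] [0.5069 0.1961 0.148 ]
len 0.052457974451135064 wid 0.01736721928025123 yaw 29.106064480863473
[[0.5402 0.2618 0.012 ]
 [0.5775 0.1692 0.012 ]
 [0.4674 0.1274 0.012 ]
 [0.4286 0.2188 0.012 ]] [0.5034 0.1943 0.012 ]
0.09988075279805488 0.11775720149842545 -68.04196251297871 -159.19668728703718
[0.5031 0.1917 0.148 ] 0.0577728329165264 -157.8317747363491
[[0.4717 0.1271 0.012 ]
 [0.5801 0.1693 0.012 ]
 [0.5455 0.2626 0.012 ]] [0.5086 0.1948 0.012 ]
[[-0.9074  0.4203 -0.0008]
 [ 0.4203  0.9074 -0.0016]
 [ 0.0001 -0.0018 -1.    ]]
[-37.7528 -20.8688   3.0607]
[-37.5123 -21.177    3.0612]
[-0.5883  0.8086 -0.0015]
```

```bash
python3 -m handwheel '0 0 -6 -3.6 -2 0 0;0 0 -12 -7.2 -4 0 0;0 0 -18 -10.8 -6 0 0;0 0 -24 -14.4 -8 0 0;0 0 -30 -18 -10 0 0' 30
python3 - <<'E'
from h import *
from scipy.spatial.transform import Rotation as R
s=manip.sense();M=R.from_quat(s["tcp_rot"]).as_matrix();print(s["t"],s["tool_pos"],M[:,1],M.T@(np.r_[.5055,.195,.23]-s["tool_pos"])*100, np.degrees(np.arctan2(M[1,1],M[0,1])))
E
```

```text
t: 0.52
tool_pos: [0.374, 0.3764, 0.2307]
tcp_rot: [-0.048, 0.999, -0.0, -0.0]
wrist_force: [1.2, -0.4, 0.1]
grip_width: 1.001
gripper_force: 0.0
0.5167 [0.374  0.3764 0.2307] [-0.0955  0.9954 -0.0005] [-11.3559 -19.3094   0.0774] 95.47908710955389
```

```bash
python3 -m handwheel '0 0 -4 -1.9 -3.3 0 0;0 0 -8 -3.8 -6.6 0 0;0 0 -12 -5.7 -9.9 0 0;0 0 -16 -7.6 -13.2 0 0;0 0 -20 -9.5 -16.3 0 0'; python3 -m handwheel '0 0 0 -0.7 -3.4 0 0;0 0 0 -0.7 -3.4 0 0;0 0 0 -0.7 -3.4 0 0'
python3 - <<'E'
from h import *
import cv2
from scipy.spatial.transform import Rotation as R
s=manip.sense();p=manip.camera_params("wrist");im=manip.get_image("wrist")
M=R.from_quat(s["tcp_rot"]).as_matrix();print(s["t"],s["tool_pos"],M[:,1],np.degrees(np.arctan2(M[1,1],M[0,1])))
cv2.imwrite("pics/w1.png",im[:,:,::-1]);np.savez("w1.npz",K=p["intrinsics"],T=p["extrinsics"]);print(p)
E
```

```text
t: 0.93
tool_pos: [0.4833, 0.2222, 0.2309]
tcp_rot: [-0.219, 0.976, -0.0, -0.0]
wrist_force: [0.6, -0.6, -0.1]
grip_width: 1.006
gripper_force: 0.0
t: 1.18
tool_pos: [0.5041, 0.1948, 0.2304]
tcp_rot: [-0.216, 0.976, -0.0, -0.001]
wrist_force: [0.2, 0.9, 0.2]
grip_width: 0.999
gripper_force: 0.0
1.1833 [0.5041 0.1948 0.2304] [-0.4215  0.9068  0.0003] 114.92798651059594
{'intrinsics': array([[325.1923,   0.    , 282.7905],
       [  0.    , 325.1923, 213.3966],
       [  0.    ,   0.    ,   1.    ]]), 'extrinsics': array([[-0.4222, -0.8691, -0.2575,  0.4374],
       [ 0.9065, -0.4048, -0.1201,  0.1642],
       [ 0.0002, -0.2842,  0.9588,  0.3744],
       [ 0.    ,  0.    ,  0.    ,  1.    ]])}
```

View pics/w1.png

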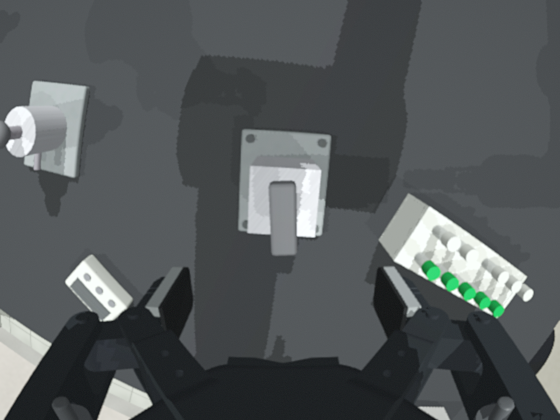

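The bar's top face appears at about corners (271,183), (295,183), (297,254) and (272,255), centred between the fingers and nearly aligned with the tool's x axis.

```bash
cat >> h.py <<'E'
def fray(f,uv,z):
    d=np.load(f);K=d["K"];T=d["T"];a=np.array([(uv[0]-K[0,2])/K[0,0],(uv[1]-K[1,2])/K[1,1]]);t=np.hypot(*a)
    v=np.r_[a*np.sinc(t/np.pi),np.cos(t)];v=T[:3,:3]@[v[0],-v[1],-v[2]];o=T[:3,3];return o+v*(z-o[2])/v[2]
E
python3 - <<'E'
from h import *
import cv2
im=cv2.imread("pics/w1.png");cv2.imwrite("pics/w1c.png",cv2.resize(im[120:270,225:345],(480,600),interpolation=cv2.INTER_CUBIC))
P=np.array([fray("w1.npz",u,.148) for u in[(271,183),(295,183),(297,254),(272,255)]]);print(P.mean(0));d=(P[0]+P[1]-P[2]-P[3])/2;e=(P[0]+P[3]-P[1]-P[2])/2
print(np.linalg.norm(d),np.linalg.norm(e),np.degrees(np.arctan2(d[1],d[0])))
B=np.array([fray("w1.npz",u,.012) for u in[(241,129),(331,135),(323,237),(238,229)]]);print(B,B.mean(0))
E
```

```text
[0.5024 0.1953 0.148 ]
0.055018591377368455 0.017996079742918242 -153.8325532717678
[[0.4658 0.1264 0.012 ]
 [0.4296 0.2198 0.012 ]
 [0.5411 0.2656 0.012 ]
 [0.5747 0.1695 0.012 ]] [0.5028 0.1953 0.012 ]
```

View pics/w1c.png

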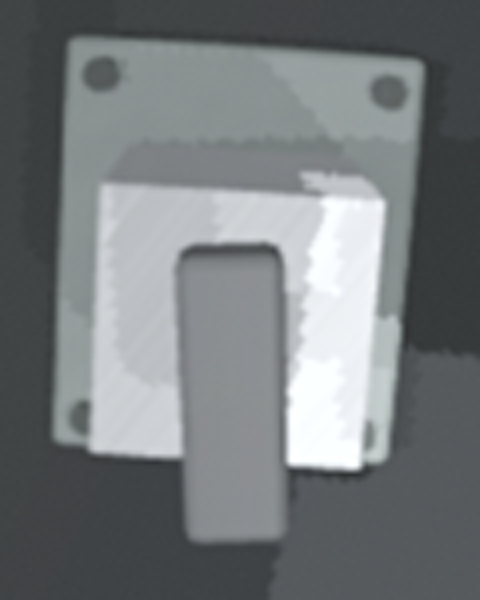

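The centre is (0.5025, 0.1953) with yaw about 26°, which agrees with the base centre. I'll correct sideways and descend.

```bash
python3 -m handwheel '0 0 -1 0.15 0.1 0 0;0 0 -1 0.15 0.1 3 0;0 0 -1 0.15 0.1 6 0;0 0 -1 0.15 0.1 8 0;0 0 -1 0.15 0.1 9 0' 60;  python3 -m handwheel '0 0 0 0 0 0.6 0;0 0 0 0 0 1.2 0;0 0 0 0 0 1.9 0;0 0 0 0 0 1.9 0;0 0 0 0 0 1.9 0'
python3 - <<'E'
from h import *
import cv2
s=manip.sense();p=manip.camera_params("wrist");im=manip.get_image("wrist")
print(s["t"],s["tool_pos"],s["wrist_force"])
cv2.imwrite("pics/w2.png",im[:,:,::-1]);np.savez("w2.npz",K=p["intrinsics"],T=p["extrinsics"])
E
```

```text
t: 1.65
tool_pos: [0.4995, 0.1977, 0.1377]
tcp_rot: [-0.228, 0.974, -0.0, -0.002]
wrist_force: [-0.9, -0.3, -0.5]
grip_width: 0.999
gripper_force: 0.0
t: 2.07
tool_pos: [0.502, 0.1969, 0.1229]
tcp_rot: [-0.226, 0.974, 0.0, 0.0]
wrist_force: [-0.3, -0.3, 1.2]
grip_width: 0.999
gripper_force: 0.0
2.0667 [0.502  0.1969 0.1229] [-0.2987 -0.2708  1.187 ]
```

View pics/w2.png

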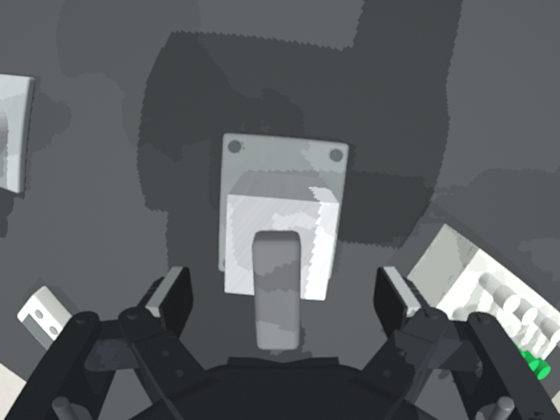

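The bar is visible at corners (253,233), (300,233), (299,348) and (257,348). That puts it slightly left of the midline between the fingers (x≈282).

```bash
python3 - <<'E'
from h import *
from scipy.spatial.transform import Rotation as R
P=np.array([fray("w2.npz",u,.148) for u in[(253,233),(300,233),(299,348),(257,348)]]);d=(P[0]+P[1]-P[2]-P[3])/2;e=(P[0]+P[3]-P[1]-P[2])/2
print(P.mean(0),np.linalg.norm(d),np.linalg.norm(e),np.degrees(np.arctan2(d[1],d[0])))
s=manip.sense();M=R.from_quat(s["tcp_rot"]).as_matrix();print(s["tool_pos"],M.T@(np.r_[P.mean(0)[:2],.121]-s["tool_pos"])*100,np.degrees(np.arctan2(M[1,0],M[0,0])))
E
```

```text
[0.5014 0.1945 0.148 ] 0.05755654959136244 0.018943930882690814 -153.58236674157152
[0.5021 0.1968 0.1232] [ 0.1671 -0.1837  0.2229] -153.84888131091444
```

```bash
python3 -m handwheel '0 0 0 0.1 -0.15 0.2 0;0 0 0 0.1 -0.15 0.2 0;0 0 0 0.1 -0.15 0.2 0.4;0 0 0 0.1 -0.15 0.2 0.6;0 0 0 0.1 -0.15 0.2 0.7' 60;  python3 -m handwheel '0 0 0 0 0 0 0.85;0 0 0 0 0 0 1;0 0 0 0 0 0 1;0 0 0 0 0 0 1;0 0 0 0 0 0 1';  python3 -m handwheel '0 0 0 0 0 0 1;0 0 0 0 0 0 1;0 0 0 0 0 0 1;0 0 0 0 0 0 1;0 0 0 0 0 0 1'
```

```text
t: 2.53
tool_pos: [0.5016, 0.1949, 0.1205]
tcp_rot: [-0.226, 0.974, 0.0, 0.0]
wrist_force: [-0.1, -0.3, 0.4]
grip_width: 0.604
gripper_force: 0.0
t: 2.95
tool_pos: [0.5016, 0.1948, 0.1205]
tcp_rot: [-0.226, 0.974, -0.0, 0.0]
wrist_force: [-0.1, -0.6, 1.2]
grip_width: 0.224
gripper_force: 59.1
t: 3.37
tool_pos: [0.5016, 0.1949, 0.1204]
tcp_rot: [-0.226, 0.974, -0.0, 0.0]
wrist_force: [-0.2, -1.0, 2.5]
grip_width: 0.222
gripper_force: 59.4
```

Gripped, with low side load. Now I'll press down.

```bash
python3 -m handwheel '0 0 0 0 0 0.3 1;0 0 0 0 0 0.6 1;0 0 0 0 0 0.8 1;0 0 0 0 0 0.9 1;0 0 0 0 0 0.9 1';  python3 -m handwheel '0 0 0 0 0 0.05 1;0 0 0 0 0 0.1 1;0 0 0 0 0 0.1 1;0 0 0 0 0 0.1 1'
```

```text
t: 3.78
tool_pos: [0.5017, 0.1949, 0.1114]
tcp_rot: [-0.226, 0.974, 0.0, 0.0]
wrist_force: [-1.4, -1.8, 5.0]
grip_width: 0.223
gripper_force: 59.9
t: 4.12
tool_pos: [0.5017, 0.1949, 0.1108]
tcp_rot: [-0.226, 0.974, 0.0, 0.0]
wrist_force: [-0.8, -1.0, 6.2]
grip_width: 0.222
gripper_force: 59.9
```

```bash
python3 -m handwheel '0 0 0 0 0 0.05 1;0 0 0 0 0 0.05 1;0 0 0 0 0 0.05 1'; python3 -m handwheel '0 0 0 0 0 0.05 1;0 0 0 0 0 0.05 1;0 0 0 0 0 0.05 1'
```

```text
t: 4.37
tool_pos: [0.5017, 0.195, 0.1104]
tcp_rot: [-0.226, 0.974, 0.0, 0.001]
wrist_force: [-0.5, -1.0, 6.7]
grip_width: 0.221
gripper_force: 60.0
t: 4.62
tool_pos: [0.5019, 0.195, 0.1104]
tcp_rot: [-0.226, 0.974, 0.0, 0.001]
wrist_force: [-0.4, -1.2, 8.3]
grip_width: 0.227
gripper_force: 60.2
```

Position has stopped at 0.1104 while the force rises. I'll press a little more to be sure.

```bash
python3 -m handwheel '0 0 0 0 0 0.05 1;0 0 0 0 0 0.1 1;0 0 0 0 0 0.1 1;0 0 0 0 0 0.1 1;0 0 0 0 0 0.1 1'
```

```text
t: 5.03
tool_pos: [0.5021, 0.1951, 0.1103]
tcp_rot: [-0.226, 0.974, 0.0, 0.001]
wrist_force: [-1.7, -1.1, 11.6]
grip_width: 0.224
gripper_force: 60.7
```

Hard stop confirmed at TCP z≈0.1103 with 11.6 N. Drawing up to z≈0.1503.

```bash
python3 -m handwheel '0 0 0 0 0 -0.4 1;0 0 0 0 0 -0.8 1;0 0 0 0 0 -1.2 1;0 0 0 0 0 -1.6 1;0 0 0 0 0 -2 1';python3 -m handwheel '0 0 0 0 0 -0.5 1;0 0 0 0 0 -1 1;0 0 0 0 0 -1.4 1;0 0 0 0 0 -1.8 1;0 0 0 0 0 -2 1';python3 -m handwheel '0 0 0 0 0 0 1;0 0 0 0 0 0 1;0 0 0 0 0 0 1'
```

```text
t: 5.45
tool_pos: [0.5009, 0.1948, 0.127]
tcp_rot: [-0.226, 0.974, -0.0, -0.001]
wrist_force: [0.8, 0.3, -2.6]
grip_width: 0.223
gripper_force: 58.7
t: 5.87
tool_pos: [0.5016, 0.195, 0.149]
tcp_rot: [-0.226, 0.974, 0.0, 0.0]
wrist_force: [-0.6, -0.6, -1.9]
grip_width: 0.226
gripper_force: 58.8
t: 6.12
tool_pos: [0.5013, 0.1949, 0.148]
tcp_rot: [-0.226, 0.974, -0.0, -0.0]
wrist_force: [0.7, 0.7, -3.4]
grip_width: 0.223
gripper_force: 58.8
```

```bash
python3 -m handwheel '0 0 0 0 0 -0.2 1;0 0 0 0 0 -0.2 1;0 0 0 0 0 -0.2 1;0 0 0 0 0 -0.2 1;0 0 0 0 0 -0.2 1'
python3 - <<'E'
from h import *
import cv2
s=manip.sense();print(s["tool_pos"],s["wrist_force"],s["ft_torque"])
a=manip.get_image("scene");p=manip.camera_params("wrist");b=manip.get_image("wrist")
np.savez("w3.npz",K=p["intrinsics"],T=p["extrinsics"])
a=cv2.resize(a[95:215,265:385],(400,400),interpolation=cv2.INTER_CUBIC);b=cv2.resize(b[120:380,150:410],(400,400),interpolation=cv2.INTER_CUBIC)
cv2.imwrite("pics/f.png",np.hstack([a,b])[:,:,::-1])
E
```

```text
t: 6.53
tool_pos: [0.5014, 0.1949, 0.1502]
tcp_rot: [-0.226, 0.974, 0.0, -0.0]
wrist_force: [-0.2, 0.4, -2.7]
grip_width: 0.225
gripper_force: 58.8
[0.5014 0.1949 0.1502] [-0.231   0.4255 -2.7397] [-0.0071 -0.0143  0.055 ]
```

View pics/f.png

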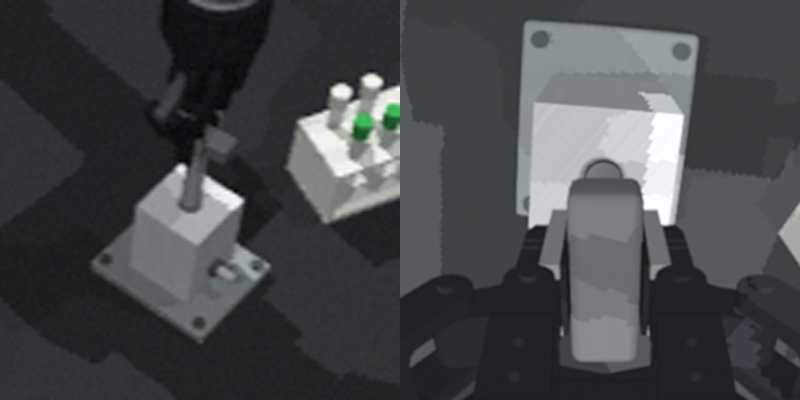

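The dark ring sits at the bore mouth, near crop (190,207). The rod looks slightly slanted in the scene view, so I'll zoom in.

```bash
python3 - <<'E'
from h import *
import cv2
a=np.mean([manip.get_image("scene") for _ in range(6)],0).astype(np.uint8)
cv2.imwrite("pics/sc.png",a[:,:,::-1])
a=cv2.convertScaleAbs(a[125:175,300:350],alpha=1.5)
cv2.imwrite("pics/z.png",cv2.resize(a,(600,600),interpolation=cv2.INTER_CUBIC)[:,:,::-1])
p=manip.camera_params("scene");K=np.array(p["intrinsics"]);T=np.array(p["extrinsics"])
for z in(.092,.130,.162,.178):
    c=T[:3,:3].T@(np.r_[.502,.1951,z]-T[:3,3]);u=K@[c[0],-c[1],-c[2]];u=u[:2]/u[2];print(z,u,(u-[300,125])*12)
E
```

```text
0.092 [320.8346 154.8913] [250.0147 358.6954]
0.13 [322.1958 145.5412] [266.3494 246.4945]
0.162 [323.4026 137.2514] [280.8317 147.0169]
0.178 [324.0282 132.9545] [288.3384  95.4539]
```

View pics/z.png

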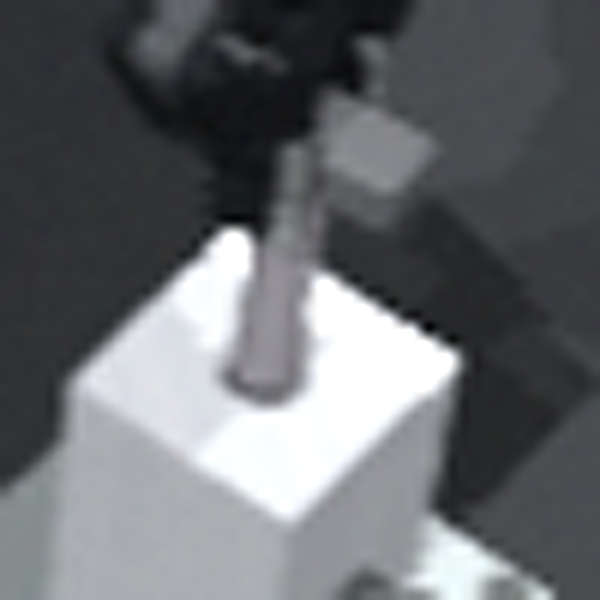

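The rod's slant in the image matches the projection of a vertical rod (0.165 against 0.146 px per row). The ring is level with the block's top and the side load is under 1 N, so I'll hand in.

```bash
python3 -c "
from cell import manip
s=manip.sense();print(s['t'],s['tool_pos'],s['wrist_force'],s['gripper_force']);print(manip.sign_off())"
```

```text
6.9333 [0.50148907 0.1948882  0.15028458] [ 0.68310803  1.20318273 -1.90719549] 58.76400589942932
the job is handed in; nothing more can be done
None
```

I pressed the plunger to its hard stop (11.6 N), drew it up 40 mm and handed the job in with it gripped at about 59 N, upright and with the dark ring level with the block's top; no verdict came back.

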